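Gauge a collar on the stepped post and bin it by size

TASK

Gauge the steel collar that lies on the black rubber pad: slide it down over the stepped gauge post until it stops, and push it lightly for a moment so that the sprung post sinks a few millimetres (3 to 8) without ever being bottomed or forced. The number of grooves on the step just below the collar's stop is its size: take it off again and set it down gently, flat, in the bin with that many rivets on its rim. Leave the two parked collars and everything else where they are.

Things in the scene. Friction and masses are not known exactly. Their poses are not given: they have to be found in the camera images.
- collar_a: Plain steel collar (thick ring), 46 mm outside diameter, 24 mm tall, 0.1 to 0.3 kg, lying flat, axis (z) upright; origin: centre of its underside. The three collars are alike outside, with bores of 22, 28 and 34 mm; which name has which bore is not told: gauge it. The one to gauge lies on the pad; the other two are parked on the cardboard.
- collar_b: Plain steel collar (thick ring), 46 mm outside diameter, 24 mm tall, 0.1 to 0.3 kg, lying flat, axis (z) upright; origin: centre of its underside. The three collars are alike outside, with bores of 22, 28 and 34 mm; which name has which bore is not told: gauge it. The one to gauge lies on the pad; the other two are parked on the cardboard.
- collar_c: Plain steel collar (thick ring), 46 mm outside diameter, 24 mm tall, 0.1 to 0.3 kg, lying flat, axis (z) upright; origin: centre of its underside. The three collars are alike outside, with bores of 22, 28 and 34 mm; which name has which bore is not told: gauge it. The one to gauge lies on the pad; the other two are parked on the cardboard.
- pad: Fixed black rubber pad 110 x 110 x 4 mm on the bench; origin: centre of its underside, top at 4 mm. The collar to gauge lies on it, within 20 mm of its centre.
- board: Fixed cardboard sheet 100 x 165 x 4 mm (its y is the long way); origin: centre of its underside. The two parked collars lie on it, 74 to 90 mm apart.
- gauge: Fixed dark foot 90 mm wide, 30 mm high (50 mm wide at its top), carrying an upright steel stepped post; origin: centre of its underside, on the post's axis. Post diameters by depth below its tip: nose 8 to 19 at 8 mm; 19 to 14; taper to 25 at 18; 25 (one groove) to 30; taper to 31 at 34; 31 (two grooves) to 46; taper to 37 at 50; 37 (three grooves) to 78. See point gauge_foot.
- gauge_foot (a point): Centre of the foot's top face, 30 mm above the bench. The post is screwed to an unmeasured height: its tip, unloaded, is 78 to 86 mm above this point. The underside of a collar of bore 22 stops 16 mm below the tip (one groove), bore 28 at 32 mm (two), bore 34 at 48 mm (three), at mid-taper, with 1.5 mm play all round on the land above. Held off-centre it can catch on a smaller step: the post pushes it sideways.
- gauge_post (a joint): How far the post is pushed down into its foot against a spring, in m: 0 unloaded, 0.010 bottomed. It begins to give at about 3.5 N, then takes about 1 N more per mm (6.5 N at 3 mm, 11.5 N at 8 mm), and springs back when released. Push it down at least 3 mm with the collar, never past 9 mm or with over 20 N in all.
- bin_one: Fixed small grey sheet-metal open bin, 115 x 115 mm outside, 5 mm walls and floor, 32 mm tall (inside 105 x 105 mm, floor 5 mm above the origin); one rivet on the top of a 22 mm wide flange along its +x rim (round brass heads 11 mm wide). Origin: centre of its underside; the walls run along its x and y. The three bins stand on a 6 mm plank in a row, in changing order.
- bin_two: Fixed small grey sheet-metal open bin, 115 x 115 mm outside, 5 mm walls and floor, 32 mm tall (inside 105 x 105 mm, floor 5 mm above the origin); two rivets on the top of a 22 mm wide flange along its +x rim (round brass heads 11 mm wide). Origin: centre of its underside; the walls run along its x and y. The three bins stand on a 6 mm plank in a row, in changing order.
- bin_three: Fixed small grey sheet-metal open bin, 115 x 115 mm outside, 5 mm walls and floor, 32 mm tall (inside 105 x 105 mm, floor 5 mm above the origin); three rivets on the top of a 22 mm wide flange along its +x rim (round brass heads 11 mm wide). Origin: centre of its underside; the walls run along its x and y. The three bins stand on a 6 mm plank in a row, in changing order.
- jar: Loose amber glass jar, 60 mm wide, 85 mm tall; bystander. Origin: centre of its underside.
- can: Loose can with paper label, 66 mm wide, 100 mm tall; bystander. Origin: centre of its underside.
- wrench: Loose steel wrench lying flat beyond the bins; bystander. Its x runs along it.

How it is judged (in metres and radians):
On the way:
1. the collar, slid level down the post, sits at its own step and is pushed so that the post sinks 3 to 9 mm (value of joint gauge_post between 0.003 and 0.009 m and ((horizontal distance between collar_a and gauge below 0.003 m and z of collar_a in the frame of gauge between 0.081 and 0.1 m and angle between collar_a's own z axis and vertical below 0.12 rad) or (horizontal distance between collar_b and gauge below 0.003 m and z of collar_b in the frame of gauge between 0.065 and 0.084 m and angle between collar_b's own z axis and vertical below 0.12 rad) or (horizontal distance between collar_c and gauge below 0.003 m and z of collar_c in the frame of gauge between 0.049 and 0.068 m and angle between collar_c's own z axis and vertical below 0.12 rad))), for 0.2 s.
At the end, for the whole second after the job is handed in: The gauged collar lies flat (within 0.1 rad) and at rest on the floor of the bin that has as many rivets as the step has grooves; the other two collars are still on the cardboard sheet, moved by less than 20 mm; the post has sprung back (under 1 mm) (((x of collar_a in the frame of bin_one between -0.045 and 0.045 m and y of collar_a in the frame of bin_one between -0.045 and 0.045 m and z of collar_a in the frame of bin_one below 0.009 m and angle between collar_a's own z axis and vertical below 0.1 rad and linear speed of collar_a below 0.02 m/s and distance of each of collar_b, collar_c from where it was at the start of the episode below 0.02 m and horizontal distance between each of collar_b, collar_c and board below 0.12 m and height (world z) of each of collar_b, collar_c below 0.012 m) or (x of collar_b in the frame of bin_two between -0.045 and 0.045 m and y of collar_b in the frame of bin_two between -0.045 and 0.045 m and z of collar_b in the frame of bin_two below 0.009 m and angle between collar_b's own z axis and vertical below 0.1 rad and linear speed of collar_b below 0.02 m/s and distance of each of collar_a, collar_c from where it was at the start of the episode below 0.02 m and horizontal distance between each of collar_a, collar_c and board below 0.12 m and height (world z) of each of collar_a, collar_c below 0.012 m) or (x of collar_c in the frame of bin_three between -0.045 and 0.045 m and y of collar_c in the frame of bin_three between -0.045 and 0.045 m and z of collar_c in the frame of bin_three below 0.009 m and angle between collar_c's own z axis and vertical below 0.1 rad and linear speed of collar_c below 0.02 m/s and distance of each of collar_a, collar_b from where it was at the start of the episode below 0.02 m and horizontal distance between each of collar_a, collar_b and board below 0.12 m and height (world z) of each of collar_a, collar_b below 0.012 m)) and value of joint gauge_post below 0.001 m); the robot touches nothing.
It fails at once if the gauge post is pushed past 9 mm (bottomed) (value of joint gauge_post above 0.009 m).
It fails at once if a collar is forced on the post with more than 20 N (contact force between any of collar_a, collar_b, collar_c and gauge above 20 N).
It fails at once if a collar is dropped or thrown into a bin (faster than 0.5 m/s inside it) ((horizontal distance between collar_a and bin_one below 0.055 m and z of collar_a in the frame of bin_one below 0.032 m and linear speed of collar_a above 0.5 m/s) or (horizontal distance between collar_a and bin_two below 0.055 m and z of collar_a in the frame of bin_two below 0.032 m and linear speed of collar_a above 0.5 m/s) or (horizontal distance between collar_a and bin_three below 0.055 m and z of collar_a in the frame of bin_three below 0.032 m and linear speed of collar_a above 0.5 m/s) or (horizontal distance between collar_b and bin_one below 0.055 m and z of collar_b in the frame of bin_one below 0.032 m and linear speed of collar_b above 0.5 m/s) or (horizontal distance between collar_b and bin_two below 0.055 m and z of collar_b in the frame of bin_two below 0.032 m and linear speed of collar_b above 0.5 m/s) or (horizontal distance between collar_b and bin_three below 0.055 m and z of collar_b in the frame of bin_three below 0.032 m and linear speed of collar_b above 0.5 m/s) or (horizontal distance between collar_c and bin_one below 0.055 m and z of collar_c in the frame of bin_one below 0.032 m and linear speed of collar_c above 0.5 m/s) or (horizontal distance between collar_c and bin_two below 0.055 m and z of collar_c in the frame of bin_two below 0.032 m and linear speed of collar_c above 0.5 m/s) or (horizontal distance between collar_c and bin_three below 0.055 m and z of collar_c in the frame of bin_three below 0.032 m and linear speed of collar_c above 0.5 m/s)).
It fails at once if the jar, the can or the wrench is shifted by more than 30 mm (distance of any of jar, can, wrench from where it was at the start of the episode above 0.03 m).
It also fails if it takes over 61 s, if anything falls off the work surface, if the arm or the gripper's body presses on something with over 40 N, if the wrist force passes 120 N, or if a joint passes its speed limit or range.

ROBOT

A 7-joint arm with a two-finger parallel gripper is mounted at the origin on the work surface. World frame = base frame: x ahead of the robot, y to its left, z up, the work surface at z = 0. Lengths are in mm, angles in rad, forces in N, time in s.
With the tool pointing down it reaches from about 400 to 875 mm from the base axis. Payload 4.4 kg.
Tool frame: the origin (TCP) lies at the very end of the fingers, on their centre line; the grasp point (between the pads) lies 19 mm behind it; y points along the fingers, z is the direction in which the jaws open and shut, and the axes are right-handed (so a half turn about y gives the same grasp; the last joint's range is limited). The gripper opens to 85 mm and grips with 20 to 120 N. Pads are 22 mm wide; open, the fingers measure 114 mm over their backs; the gripper's body (76 mm by 85 mm) begins 54 mm behind the grasp point. The pads swing forward as they close: fully open they stand 13 mm farther back than shut.
Start: joints at [-1.279, 0.628, 0.038, 1.517, -0.027, 0.996, -0.02], TCP at [227.617, 608.858, 231.313] pointing down, gripper open.
Joint ranges: [-3.06, 3.06], [-0.37, 2.12], [-1.25, 1.32], [0.18, 2.47], [-1.1, 4.24], [0.23, 1.98], [-2.94, 2.94]. Speed limits (rad/s): [2.57, 2.57, 3.14, 3.14, 3.14, 3.14, 3.14].

INTERFACE

Orientations are given as [roll, pitch, yaw] about the fixed x, y, z axes, in that order (R = Rz(yaw) Ry(pitch) Rx(roll)).
In Python, from cell import * gives the robot as it stands.
- The arm moves only by the tool apply_moves, never from a script. Its argument "targets" is a list of rows, each a list of 6 numbers: the shift along the tool's x, y, z in units of 40 mm (1.0 is 40 mm), then the turn, a rotation vector about the tool's x, y, z in units of 8 degrees (1.0 is 8 degrees). A call has 1 to 12 rows; each row shifts and turns the commanded pose from where the row before left it, along the tool's axes as they then stand; what a row does not reach is not made up. A row lasts 1/8 s, in which the tool goes at most 62.5 mm and 10.7 degrees, less where a joint would pass 70% of its speed; a pose out of reach is approached as far as the arm can. A call is refused whole if a number of a shift passes 1 or a number of a turn 1, either way. A call with a gripper value outside its range is refused whole. "jaw" is the gripper command: -1 is shut, 1 is fully open, values between are in proportion, set as the call begins (left out, the last holds). The fingers move at their own pace and stop on an object; the grip force is fixed at half the most. Time passes only in rows, so rows that do not move let the fingers close. It gives the time, the measured TCP pose, the force and the opening at its end, in the units of the state.
- read_state(): the state, without advancing time (a new reading comes with each control period).
- get_image(name): name is "side" or "top"; returns the picture (400x640x3 uint8, red, green, blue); there is no depth.
- calibration(name): a dict with "fx", "fy", "cx", "cy" (pixels), "world_from_camera" (4x4, takes a point from camera to world coordinates). Camera axes: x right, y down, z forward; pixel columns grow to the right and rows downward; lengths in mm; the calibration is good to about 2 mm. A picture is of the moment at which its call begins. calibration takes no time and is no camera call.
- finish_job(): hands the job in, once; it reports no verdict.
The state is a dict: "clock": time; "qpos": joint angles; "qd": joint speeds; "tau": joint torques, N m; "eef_pos": TCP position; "tool_rot": TCP orientation; "force": force on the tool from outside, world axes, zero at the start; "torque": the same for the moment, N m; "width": finger opening in mm.
Only numpy, scipy, OpenCV 4.12 (cv2) and the standard library are available. Lean on these libraries where they do the work, as an engineer would, in place of code of your own. Each camera call takes 0.05 s, during which the arm holds its last target. There are 200 camera calls.

## Working session

There is one attempt and no reset: what is moved stays moved. The work goes in short steps, Python scripts to look and compute and a tool call to move; the robot and the scene stay as the last step left them, time stands still between calls to the robot, and variables do not carry over. Pictures are saved under pics/ and viewed, about 8 in all and at most 12, crops included, and the job is handed in when it is done.

Besides the shell and the picture viewer there is one more tool, called after ">>>" by a JSON object that holds its "method" and its "body". apply_moves: Moves the arm, as the interface text tells. Its arguments: {"type":"object","properties":{"targets":{"type":"array"},"jaw":{"type":"number"}},"required":["targets"]}

```bash
mkdir -p pics; ls
python3 - <<'E'
from cell import *
import cv2,numpy as np
for n in ("side","top"):
    cv2.imwrite(f"pics/{n}0.png",get_image(n)[:,:,::-1]); c=calibration(n); print(n,c["fx"],c["fy"],c["cx"],c["cy"]);print(np.round(c["world_from_camera"],3).tolist())
s=read_state();print(s)
E
```

```text
pics
side 410.4660121067088 410.4660121067088 319.56296008894947 196.43533619699662
[[0.926, -0.29, 0.241, 359.91], [-0.377, -0.704, 0.602, -559.545], [-0.005, -0.649, -0.761, 788.54], [0.0, 0.0, 0.0, 1.0]]
top 441.08282383048936 441.08282383048936 316.8343735939601 207.80301517083544
[[0.026, -0.996, 0.089, 489.014], [-0.999, -0.024, 0.021, -17.961], [-0.019, -0.09, -0.996, 1190.782], [0.0, 0.0, 0.0, 1.0]]
{'clock': 0.1, 'qpos': array([-1.27878853,  0.6292654 ,  0.0384434 ,  1.51827742, -0.02700372,
        0.99630561, -0.01997101]), 'qd': array([ 0.00019308, -0.00066612,  0.00137045, -0.00310442, -0.00086659,
       -0.00189438,  0.00038009]), 'tau': array([ 2.99546191e-03, -5.64541268e+01,  1.23072267e+00, -1.93974406e+01,
        1.13771239e-02,  5.44085138e-03, -5.79995998e-06]), 'eef_pos': array([227.41482387, 608.31179798, 230.47038562]), 'tool_rot': array([-1.57253419e+00, -1.45275742e-05, -3.57779940e-01]), 'force': array([-0.41954082,  0.99572899,  0.63930794]), 'torque': array([0.01096295, 0.02275078, 0.03308518]), 'width': 85.34494745314484}
```

View pics/top0.png

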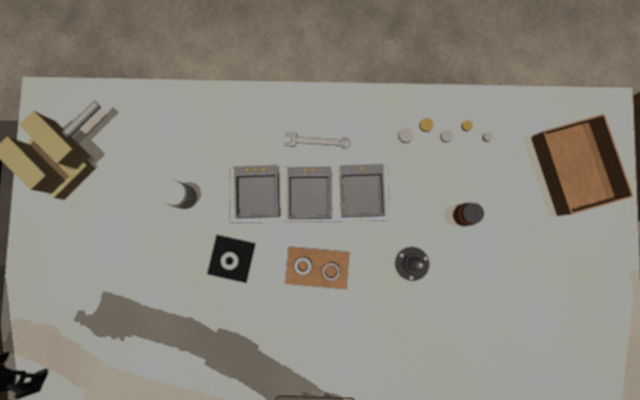

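View pics/side0.png

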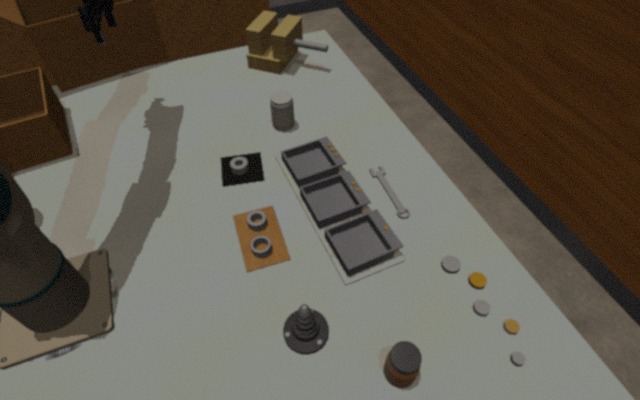

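The top view shows the pad collar at (230,261), parked collars at (303,266) and (331,271), the gauge at (412,264), and bins at (257,192), (309,192) and (362,191). Rivets look like 3, 2 and 1 from left to right. The side view agrees. Next I'll magnify it for finer measuring.

```bash
cat > h.py <<'E'
import numpy as np,cv2
from cell import *
def ray(n,u,v):
    c=calibration(n);T=np.array(c["world_from_camera"]);d=T[:3,:3]@[(u-c["cx"])/c["fx"],(v-c["cy"])/c["fy"],1];return T[:3,3],d
def at(n,u,v,z):
    o,d=ray(n,u,v);return o+d*(z-o[2])/d[2]
def proj(n,p):
    c=calibration(n);T=np.linalg.inv(np.array(c["world_from_camera"]));q=T[:3,:3]@np.array(p)+T[:3,3];return np.array([c["fx"]*q[0]/q[2]+c["cx"],c["fy"]*q[1]/q[2]+c["cy"]])
def crop(img,u,v,w,h,k):
    return cv2.resize(img[v:v+h,u:u+w],None,fx=k,fy=k,interpolation=cv2.INTER_CUBIC)
E
python3 - <<'E'
from h import *
t=cv2.imread("pics/top0.png");s=cv2.imread("pics/side0.png")
a=crop(t,205,235,50,50,5);b=crop(t,390,240,50,50,5);c=crop(s,215,145,50,50,5);d=crop(s,280,295,50,60,5)[:250]
e=cv2.resize(t[155:180,225:395],(800,118),interpolation=cv2.INTER_CUBIC)
f=np.hstack([a,b,c])[:, :750]; f=cv2.copyMakeBorder(f,0,0,0,50,0)
g=crop(s,280,295,50,60,4); g=cv2.copyMakeBorder(g,0,0,0,600,0)
cv2.imwrite("pics/m1.png",np.vstack([f,e,g[:230]]))
E
```

```text
(no output)
```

View pics/m1.png

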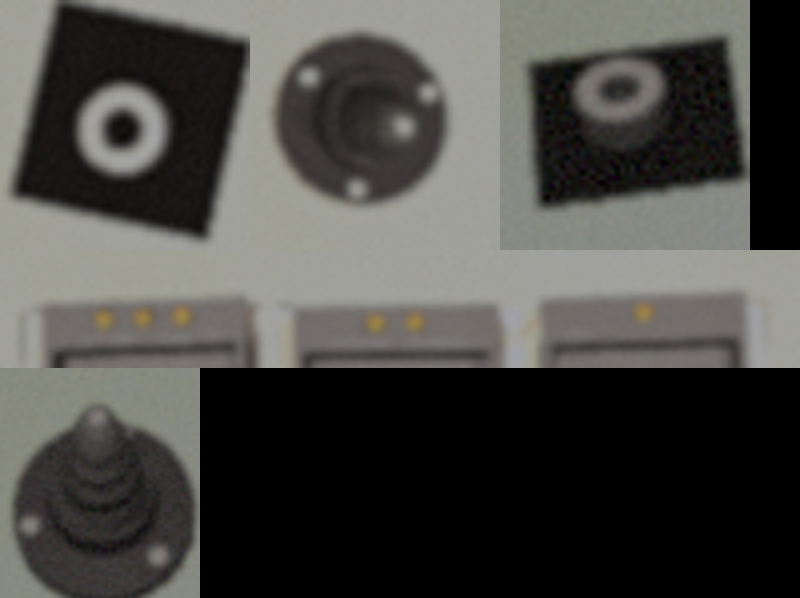

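Run:
```python
from h import *
from scipy.optimize import least_squares
I={n:cv2.imread(f"pics/{n}0.png").astype(float) for n in("top","side")}
# collar: bright pixels inside pad
def comp(n,u,v,mask):
    k,l,st,c=cv2.connectedComponentsWithStats(mask.astype(np.uint8)); return l==l[v,u],
for n,(u,v,w,h) in {"top":(217,248,26,26),"side":(226,152,26,26)}.items():
    g=cv2.resize(I[n].mean(2)[v:v+h,u:u+w],None,fx=8,fy=8,interpolation=cv2.INTER_CUBIC)
    m=(g>(90 if n=="top" else 85)).astype(np.uint8)
    cs,_=cv2.findContours(m,cv2.RETR_CCOMP,cv2.CHAIN_APPROX_NONE)
    for c in cs:
        if len(c)>60:
            e=cv2.fitEllipse(c);U=(e[0][0]+.5)/8-.5+u;V=(e[0][1]+.5)/8-.5+v
            print(n,"collar",round(U,2),round(V,2),np.round(np.array(e[1])/8,2),at(n,U,V,28).round(1))
# gauge foot disc
for n,(u,v,w,h) in {"top":(388,240,50,50),"side":(276,295,60,62)}.items():
    g=cv2.resize(I[n].mean(2)[v:v+h,u:u+w],None,fx=8,fy=8,interpolation=cv2.INTER_CUBIC)
    m=(g<105).astype(np.uint8)
    cs,_=cv2.findContours(m,cv2.RETR_EXTERNAL,cv2.CHAIN_APPROX_NONE)
    c=max(cs,key=len)[:,0].astype(float); P=(c+.5)/8-.5+[u,v]
    if n=="side": P=P[P[:,1]>330]
    for z in (0,4,8):
        W=np.array([at(n,*p,z)[:2] for p in P]);r=least_squares(lambda q:np.hypot(*(W-q[:2]).T)-q[2],[*W.mean(0),45],loss="soft_l1",f_scale=1.).x
        print(n,"foot z",z,r.round(1))
# pad, tip
for n,(u,v) in {"top":(420.3,264.8),"side":(304,305)}.items():
    for z in (108,112,116): print(n,"tip",z,at(n,u,v,z).round(1))
# bins, board circles
```

```text
top collar 229.01 260.44 [17.63 17.94] [448.4 234.2  28. ]
top collar 228.97 260.45 [7.43 7.79] [448.4 234.3  28. ]
side collar 238.33 162.49 [12.01 17.03] [447.8 231.9  28. ]
side collar 238.33 162.33 [5.47 8.36] [448.  232.5  28. ]
side collar 231.26 153.56 [ 4.   36.87] [439.  272.1  28. ]
top foot z 0 [ 453.2 -249.2   44.6]
top foot z 4 [ 453.3 -248.5   44.5]
top foot z 8 [ 453.4 -247.7   44.3]Traceback (most recent call last):
  File "<stdin>", line 23, in <module>
  File "h.py", line 6, in at
    o,d=ray(n,u,v);return o+d*(z-o[2])/d[2]
        ~~~^^^^^^^
  File "h.py", line 4, in ray
    c=calibration(n);T=np.array(c["world_from_camera"]);d=T[:3,:3]@[(u-c["cx"])/c["fx"],(v-c["cy"])/c["fy"],1];return T[:3,3],d
ValueError: time passes only in moves, steps and waits
```

```bash
sed -i 's/^def ray/C={n:calibration(n) for n in ("top","side")}\ndef ray/; s/c=calibration(n)/c=C[n]/' h.py
cat > g.py <<'E'
from h import *
from scipy.optimize import least_squares
I={n:cv2.imread(f"pics/{n}0.png").astype(float) for n in("top","side")}
for n,(u,v,w,h) in {"top":(388,240,50,50),"side":(276,295,60,62)}.items():
    g=cv2.resize(I[n].mean(2)[v:v+h,u:u+w],None,fx=8,fy=8,interpolation=cv2.INTER_CUBIC)
    m=(g<105).astype(np.uint8)
    cs,_=cv2.findContours(m,cv2.RETR_EXTERNAL,cv2.CHAIN_APPROX_NONE)
    c=max(cs,key=len)[:,0].astype(float); P=((c+.5)/8-.5+[u,v])[::4]
    if n=="side": P=P[P[:,1]>330]
    for z in (0,4,8):
        W=np.array([at(n,*p,z)[:2] for p in P]);r=least_squares(lambda q:np.hypot(*(W-q[:2]).T)-q[2],[*W.mean(0),45],loss="soft_l1",f_scale=1.).x
        print(n,"foot z",z,r.round(1))
for n,(u,v) in {"top":(420.3,264.8),"side":(304,305)}.items():
    for z in (108,112,116): print(n,"tip",z,at(n,u,v,z).round(1))
for n,ps in {"top":[(257,192),(309,192),(362,191)]}.items():
    for p in ps: print("bin",at(n,*p,11).round(1))
E
python3 g.py
```

```text
top foot z 0 [ 453.1 -249.2   44.6]
top foot z 4 [ 453.3 -248.4   44.5]
top foot z 8 [ 453.4 -247.7   44.3]
side foot z 0 [ 452.7 -248.7   45.4]
side foot z 4 [ 452.3 -250.3   45.2]
side foot z 8 [ 451.8 -251.9   45. ]
top tip 108 [ 453.1 -249.4  108. ]
top tip 112 [ 453.2 -248.6  112. ]
top tip 116 [ 453.3 -247.7  116. ]
side tip 108 [ 454.1 -245.4  108. ]
side tip 112 [ 453.5 -247.2  112. ]
side tip 116 [ 453.  -249.1  116. ]
bin [633.4 170.   11. ]
bin [636.7  29.5  11. ]
bin [ 642.8 -113.    11. ]
```

```bash
cat >> h.py <<'E'
from scipy.spatial.transform import Rotation as R
def to(p,ypr=None):
    s=read_state();M=R.from_euler("xyz",s["tool_rot"]);d=M.inv().apply(np.array(p,float)-s["eef_pos"])/40
    print("t",round(s["clock"],2),"pos",s["eef_pos"].round(1),"rot",np.degrees(s["tool_rot"]).round(1),"F",s["force"].round(1),"w",round(s["width"],1),"shift units",d.round(2),"n",len(d))
E
python3 -c "
from h import *
to((448,233.4,120))"
```

```text
t 0.1 pos [227.4 608.3 230.5] rot [-90.1  -0.  -20.5] F [-0.4  1.   0.6] w 85.3 shift units [ 8.45  2.77 -6.84] n 3
```

>>> {"method": "apply_moves", "body": {"targets": [[0.768,0.252,-0.622,0,0,0],[0.768,0.252,-0.622,0,0,0],[0.768,0.252,-0.622,0,0,0],[0.768,0.252,-0.622,0,0,0],[0.768,0.252,-0.622,0,0,0],[0.768,0.252,-0.622,0,0,0],[0.768,0.252,-0.622,0,0,0],[0.768,0.252,-0.622,0,0,0],[0.768,0.252,-0.622,0,0,0],[0.768,0.252,-0.622,0,0,0],[0.768,0.252,-0.622,0,0,0]], "jaw": 1}}

```text
clock: 1.48
eef_pos: [448.7, 233.0, 119.9]
tool_rot: [-1.571, 0.0, -0.358]
force: [-0.1, -0.1, 0.7]
width: 85.4
```

>>> {"method": "apply_moves", "body": {"targets": [[0,0,0,0,-0.86,0],[0,0,0,0,-0.85,0],[0,0,0,0,-0.85,0],[0,0,0,0,0,0]]}}

```text
clock: 1.98
eef_pos: [448.2, 233.9, 120.2]
tool_rot: [-1.571, 0.001, -0.002]
force: [1.0, 0.9, 1.1]
width: 85.6
```

```bash
python3 -c "
from h import *
to((448,233.4,8))"
```

```text
t 1.98 pos [448.2 233.9 120.2] rot [-90.    0.   -0.1] F [1.  0.9 1.1] w 85.6 shift units [-0.    2.8  -0.01] n 3
```

>>> {"method": "apply_moves", "body": {"targets": [[0,0.8,0,0,0,0],[0,0.8,0,0,0,0],[0,0.6,0,0,0,0],[0,0.4,0,0,0,0],[0,0.2,0,0,0,0]]}}

```text
clock: 2.6
eef_pos: [448.1, 234.1, 7.7]
tool_rot: [-1.571, 0.001, -0.001]
force: [-0.2, 0.1, 0.2]
width: 85.6
```

>>> {"method": "apply_moves", "body": {"targets": [[0,0,0,0,0,0],[0,0,0,0,0,0],[0,0,0,0,0,0],[0,0,0,0,0,0],[0,0,0,0,0,0],[0,0,0,0,0,0]], "jaw": -1}}

```text
clock: 3.35
eef_pos: [448.8, 234.3, 9.7]
tool_rot: [-1.57, -0.001, -0.001]
force: [-0.8, 0.0, 5.3]
width: 43.4
```

Run:
```python
from h import *
s=get_image("side")[:,:,::-1];t=get_image("top")[:,:,::-1]
cv2.imwrite("pics/m2.png",np.hstack([crop(s,200,110,80,90,5),crop(t,195,220,80,90,5)]))
to((448,233.4,8))
```

```text
t 3.45 pos [448.9 234.3   9.7] rot [-90.   -0.1  -0. ] F [-0.8 -1.   6.2] w 43.4 shift units [-0.02  0.04 -0.02] n 3
```

View pics/m2.png

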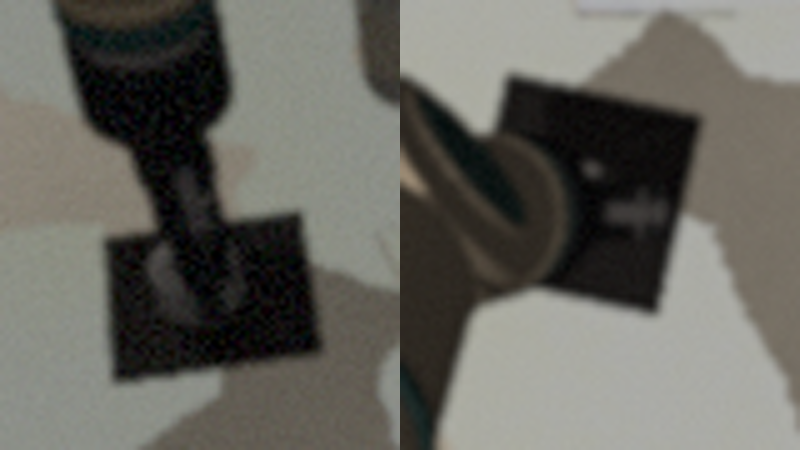

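The collar is between the fingers. The roughly 5 N upward suggests the tips met the pad as they swung forward, so I'll open, lift 4 mm, turn 90° and pinch again. That centres it both ways.

>>> {"method": "apply_moves", "body": {"targets": [[0,0,0,0,0,0],[0,0,0,0,0,0],[0,0,0,0,0,0],[0,-0.1,0,0,0,0]], "jaw": 0.6}}

```text
clock: 3.95
eef_pos: [448.0, 234.1, 12.3]
tool_rot: [-1.571, 0.001, -0.0]
force: [1.5, -0.1, -0.5]
width: 68.2
```

>>> {"method": "apply_moves", "body": {"targets": [[0,0,0,0,0.94,0],[0,0,0,0,0.94,0],[0,0,0,0,0.94,0],[0,0,0,0,0.94,0],[0,0,0,0,0.94,0],[0,0,0,0,0.94,0],[0,0,0,0,0.94,0],[0,0,0,0,0.94,0],[0,0,0,0,0.94,0],[0,0,0,0,0.94,0],[0,0,0,0,0.94,0],[0,0,0,0,0.91,0]]}}

```text
clock: 5.45
eef_pos: [448.2, 234.4, 12.6]
tool_rot: [-1.571, 0.0, -1.575]
force: [-0.2, -0.2, -0.3]
width: 68.4
```

>>> {"method": "apply_moves", "body": {"targets": [[0,0,0,0,0,0],[0,0,0,0,0,0],[0,0,0,0,0,0],[0,0,0,0,0,0],[0,0,0,0,0,0]], "jaw": -1}}

```text
clock: 6.08
eef_pos: [448.4, 234.4, 13.1]
tool_rot: [-1.57, 0.001, -1.569]
force: [-1.1, 0.9, 6.2]
width: 43.7
```

>>> {"method": "apply_moves", "body": {"targets": [[0,-0.1,0,0,0,0],[0,-0.4,0,0,0,0],[0,-0.8,0,0,0,0],[0,-1,0,0,0,0],[0,-1,0,0,0,0],[0,-1,0,0,0,0],[0,0,0,0,0,0],[0,0,0,0,0,0]]}}

```text
clock: 7.08
eef_pos: [447.4, 234.1, 184.3]
tool_rot: [-1.572, -0.0, -1.571]
force: [-0.2, 0.4, -2.3]
width: 43.4
```

Run:
```python
from h import *
to((453.1,-248.8,180))
s=get_image("side")[:,:,::-1]
u,v=proj("side",read_state()["eef_pos"]).astype(int);print(u,v)
cv2.imwrite("pics/m3.png",crop(s,u-40,v-50,80,80,6))
```

```text
t 7.08 pos [447.4 234.1 184.3] rot [-90.1  -0.  -90. ] F [-0.2  0.4 -2.3] w 43.4 shift units [12.07  0.11  0.14] n 3
227 114
```

View pics/m3.png

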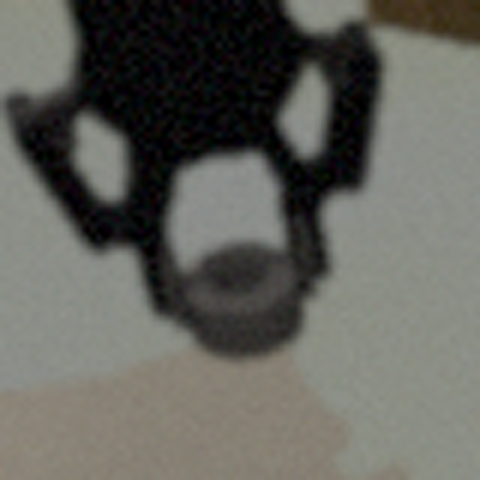

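>>> {"method": "apply_moves", "body": {"targets": [[0.5,0,0.01,0,0,0],[1,0,0.01,0,0,0],[1,0,0.01,0,0,0],[1,0,0.01,0,0,0],[1,0,0.01,0,0,0],[1,0,0.02,0,0,0],[1,0,0.01,0,0,0],[1,0,0.01,0,0,0],[1,0,0.01,0,0,0],[1,0,0.01,0,0,0],[1,0,0.02,0,0,0],[1,0,0.01,0,0,0]]}}

```text
clock: 8.62
eef_pos: [451.7, -228.1, 183.5]
tool_rot: [-1.573, 0.0, -1.573]
force: [-0.1, 0.9, -2.7]
width: 43.4
```

>>> {"method": "apply_moves", "body": {"targets": [[0.4,0.3,0,0,0,0],[0.17,0.3,0,0,0,0],[0,0.3,0,0,0,0],[0,0,0,0,0,0],[0,0,0,0,0,0]]}}

```text
clock: 9.25
eef_pos: [453.9, -247.9, 148.4]
tool_rot: [-1.571, 0.0, -1.57]
force: [-0.2, -0.1, -1.5]
width: 43.6
```

Run:
```python
from h import *
to((453.2,-248.7,142))
s=get_image("side")[:,:,::-1];t=get_image("top")[:,:,::-1]
cv2.imwrite("pics/m4.png",np.hstack([crop(s,262,255,80,90,5),crop(t,370,220,80,90,5)]))
```

```text
t 9.25 pos [ 453.9 -247.9  148.4] rot [-90.    0.  -89.9] F [-0.2 -0.1 -1.5] w 43.6 shift units [ 0.02  0.16 -0.02] n 3
```

View pics/m4.png

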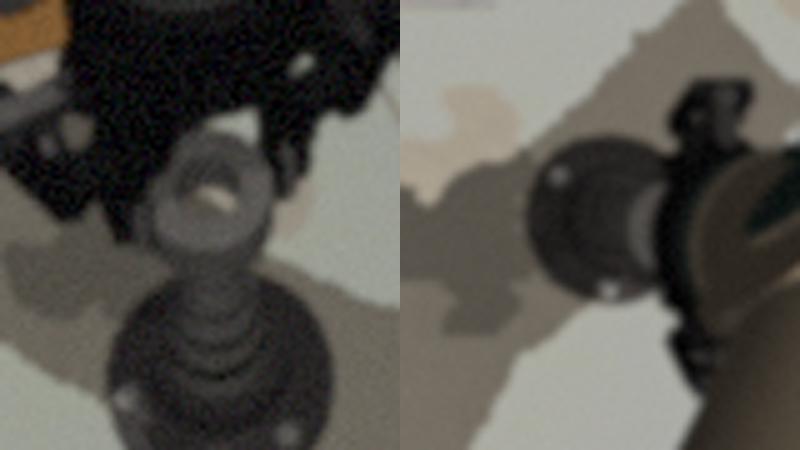

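Side crop: the collar is over the post, its top face near (304,293) px and the tip near (304,305), with the post visible through the bore. I'll go down in small steps and watch the force.

>>> {"method": "apply_moves", "body": {"targets": [[0.01,0.3,-0.01,0,0,0],[0,0.2,0,0,0,0],[0,0.1,0,0,0,0],[0,0.1,0,0,0,0],[0,0,0,0,0,0],[0,0,0,0,0,0]]}}

```text
clock: 10.1
eef_pos: [453.4, -249.2, 120.5]
tool_rot: [-1.571, -0.0, -1.571]
force: [-0.4, 0.7, -2.6]
width: 43.4
```

>>> {"method": "apply_moves", "body": {"targets": [[0,0.1,0,0,0,0],[0,0.1,0,0,0,0],[0,0,0,0,0,0]]}}

```text
clock: 10.48
eef_pos: [453.0, -248.9, 112.0]
tool_rot: [-1.572, 0.0, -1.571]
force: [-0.5, -0.5, -2.1]
width: 43.6
```

>>> {"method": "apply_moves", "body": {"targets": [[0,0.05,0,0,0,0],[0,0.05,0,0,0,0],[0,0,0,0,0,0]]}}

```text
clock: 10.85
eef_pos: [453.2, -249.0, 108.3]
tool_rot: [-1.571, 0.0, -1.571]
force: [-0.1, 0.9, -2.4]
width: 43.8
```

>>> {"method": "apply_moves", "body": {"targets": [[0,0.05,0,0,0,0],[0,0,0,0,0,0],[0,0,0,0,0,0]]}}

```text
clock: 11.22
eef_pos: [453.3, -249.1, 106.4]
tool_rot: [-1.571, 0.0, -1.571]
force: [0.8, -0.2, -2.1]
width: 43.5
```

>>> {"method": "apply_moves", "body": {"targets": [[0,0.05,0,0,0,0],[0,0,0,0,0,0],[0,0,0,0,0,0]]}}

```text
clock: 11.6
eef_pos: [453.3, -249.0, 104.4]
tool_rot: [-1.571, 0.0, -1.571]
force: [0.2, -0.6, -2.0]
width: 43.5
```

>>> {"method": "apply_moves", "body": {"targets": [[0,0.04,0,0,0,0],[0,0,0,0,0,0],[0,0,0,0,0,0]]}}

```text
clock: 11.98
eef_pos: [453.2, -249.0, 102.8]
tool_rot: [-1.571, 0.0, -1.571]
force: [0.2, 0.5, -2.1]
width: 43.3
```

>>> {"method": "apply_moves", "body": {"targets": [[0,0.04,0,0,0,0],[0,0,0,0,0,0],[0,0,0,0,0,0]]}}

```text
clock: 12.35
eef_pos: [453.4, -249.1, 101.4]
tool_rot: [-1.571, -0.0, -1.571]
force: [-0.9, -0.2, 1.9]
width: 43.6
```

>>> {"method": "apply_moves", "body": {"targets": [[0,0.04,0,0,0,0],[0,0,0,0,0,0],[0,0,0,0,0,0]]}}

```text
clock: 12.72
eef_pos: [453.4, -249.1, 99.7]
tool_rot: [-1.571, -0.0, -1.571]
force: [-1.3, 0.8, 3.0]
width: 43.7
```

Contact came at TCP z of about 102, so the underside is near 93. Before pushing, I'll compare the three bores in the first picture, to rule out a larger bore caught on this step.

Run:
```python
from h import *
I=cv2.imread("pics/top0.png").astype(float).mean(2)
for u,v in ((229,260),(303,266),(331,271)):
    g=cv2.resize(I[v-14:v+15,u-14:u+15],None,fx=8,fy=8,interpolation=cv2.INTER_CUBIC)
    yy,xx=np.mgrid[:232,:232]
    w=g>np.percentile(g,75); cy,cx=(115.5,115.5)
    r=np.hypot(yy-cy,xx-cx)/8
    print((u,v),[int(g[(r>=k)&(r<k+.7)].mean()) for k in np.arange(0,11,.7)])
def tri(a,b):
    A=[];B=[]
    for n,p in(("top",a),("side",b)):
        o,d=ray(n,*p);d/=np.linalg.norm(d);P=np.eye(3)-np.outer(d,d);A.append(P);B.append(P@o)
    return np.linalg.lstsq(np.vstack(A),np.hstack(B),rcond=None)[0]
print("tip",tri((420.3,264.8),(304,305)).round(1)); to((453,-249,98))
```

```text
(229, 260) [18, 17, 20, 34, 61, 95, 127, 148, 158, 159, 149, 129, 98, 64, 36, 22]
(303, 266) [109, 108, 107, 103, 98, 95, 101, 118, 137, 149, 148, 135, 116, 103, 99, 100]
(331, 271) [106, 106, 106, 106, 104, 101, 96, 95, 103, 118, 128, 126, 114, 103, 99, 101]
tip [ 453.3 -248.1  114. ]
t 12.72 pos [ 453.4 -249.1   99.7] rot [-90.  -0. -90.] F [-1.3  0.8  3. ] w 43.7 shift units [-0.    0.04 -0.01] n 3
```

The pad collar's bore has by far the smallest radius (about 10.5 mm, so a 22 mm bore, one groove). The stop fits step one. Now I'll push gently.

>>> {"method": "apply_moves", "body": {"targets": [[0,0.04,0,0,0,0],[0,0,0,0,0,0],[0,0,0,0,0,0]]}}

```text
clock: 13.1
eef_pos: [453.4, -249.1, 98.1]
tool_rot: [-1.571, -0.0, -1.571]
force: [-1.5, 0.7, 5.5]
width: 43.3
```

>>> {"method": "apply_moves", "body": {"targets": [[0,0.03,0,0,0,0],[0,0,0,0,0,0],[0,0,0,0,0,0]]}}

```text
clock: 13.48
eef_pos: [453.4, -249.1, 97.0]
tool_rot: [-1.571, -0.0, -1.571]
force: [-1.9, 1.0, 6.7]
width: 43.7
```

>>> {"method": "apply_moves", "body": {"targets": [[0,0,0,0,0,0],[0,0,0,0,0,0],[0,0,0,0,0,0],[0,0,0,0,0,0]]}}

```text
clock: 13.98
eef_pos: [453.4, -249.1, 97.0]
tool_rot: [-1.57, -0.0, -1.571]
force: [-1.3, 1.3, 5.7]
width: 43.7
```

Run:
```python
from h import *
to((453.1,-248.8,97))
s=get_image("side")[:,:,::-1]
cv2.imwrite("pics/m5.png",crop(s,262,270,80,80,6))
```

```text
t 13.97 pos [ 453.4 -249.1   97. ] rot [-90.  -0. -90.] F [-1.3  1.3  5.7] w 43.7 shift units [-0.01  0.   -0.01] n 3
```

View pics/m5.png

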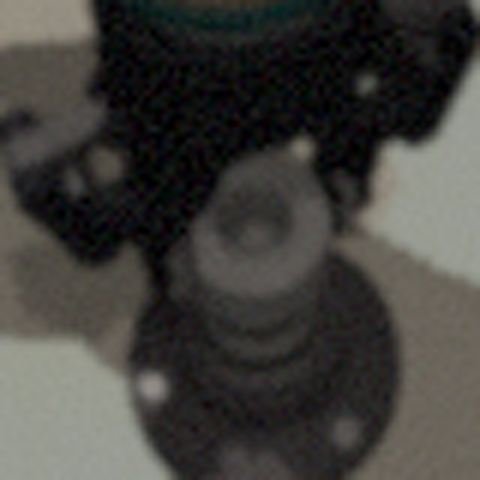

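The crop shows the collar level and seated on the post, with the nose centred in its bore and the two lower steps visible below it. The sink is about 4.3–5 mm by both force and travel. I'll add slightly more for margin, hold, then lift.

>>> {"method": "apply_moves", "body": {"targets": [[0,0.02,0,0,0,0],[0,0,0,0,0,0],[0,0,0,0,0,0],[0,0,0,0,0,0]]}}

```text
clock: 14.52
eef_pos: [453.4, -249.2, 96.3]
tool_rot: [-1.57, -0.0, -1.571]
force: [-1.2, 0.0, 8.1]
width: 43.3
```

>>> {"method": "apply_moves", "body": {"targets": [[0,-0.1,0,0,0,0],[0,-0.15,0,0,0,0],[0,-0.2,0,0,0,0],[0,-0.4,0,0,0,0],[0,-0.6,0,0,0,0],[0,-0.8,0,0,0,0],[0,0,0,0,0,0],[0,0,0,0,0,0]]}}

```text
clock: 15.52
eef_pos: [453.0, -248.5, 185.9]
tool_rot: [-1.571, 0.001, -1.571]
force: [-0.1, 0.1, -3.5]
width: 43.7
```

```bash
cat > b.py <<'E'
from h import *
I=cv2.imread("pics/top0.png")
# inner floor quad of bin_one: dark outline, report floor blob centre
g=cv2.resize(I[160:225,335:395],None,fx=8,fy=8,interpolation=cv2.INTER_CUBIC)
cv2.imwrite("pics/m6.png",g)
to((642,-113,190))
E
python3 b.py
```

```text
t 15.53 pos [ 453.  -248.5  185.9] rot [-90.   0. -90.] F [-0.1  0.1 -3.5] w 43.7 shift units [-3.39 -0.1   4.72] n 3
```

View pics/m6.png

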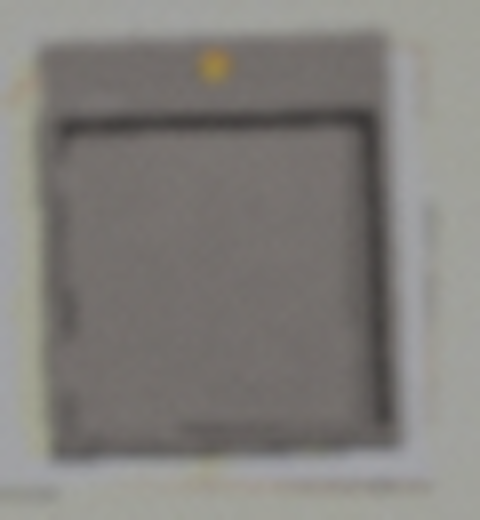

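One rivet, and the rim corners at about (55,458), (400,445), (385,38), (42,40) in the crop. That puts the bin centre near px (362,194.4).

Run:
```python
from h import *
print(at("top",362.3,194.4,38).round(1),at("top",361.4,194.3,11).round(1))
to((635,-113.5,186))
```

```text
[ 630.3 -111.8   38. ] [ 633.8 -111.6   11. ]
t 15.53 pos [ 453.  -248.5  185.9] rot [-90.   0. -90.] F [-0.1  0.1 -3.5] w 43.7 shift units [-3.38 -0.    4.55] n 3
```

>>> {"method": "apply_moves", "body": {"targets": [[-0.426,0,0.56,0,0,0],[-0.426,0,0.56,0,0,0],[-0.426,0,0.56,0,0,0],[-0.426,0,0.56,0,0,0],[-0.426,0,0.56,0,0,0],[-0.426,0,0.56,0,0,0],[-0.426,0,0.56,0,0,0],[-0.426,0,0.56,0,0,0],[0,0.5,0,0,0,0],[0,0.5,0,0,0,0],[0,0,0,0,0,0]]}}

```text
clock: 16.9
eef_pos: [630.3, -112.0, 143.0]
tool_rot: [-1.577, 0.001, -1.571]
force: [0.3, 0.5, -2.6]
width: 43.5
```

Run:
```python
from h import *
to((632,-112,30))
s=get_image("side")[:,:,::-1]
cv2.imwrite("pics/m7.png",crop(s,310,160,100,120,5))
```

```text
t 16.9 pos [ 630.3 -112.   143. ] rot [-90.4   0.1 -90. ] F [ 0.3  0.5 -2.6] w 43.5 shift units [0.   2.82 0.06] n 3
```

View pics/m7.png

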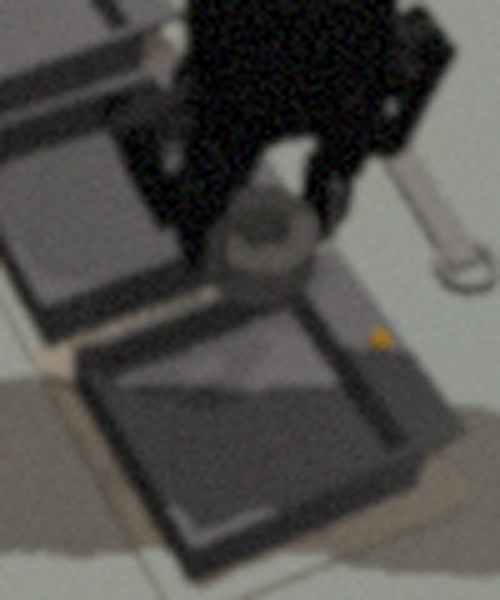

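The collar is held level, and the one-rivet bin is below it at about (362,244) px. Descending.

>>> {"method": "apply_moves", "body": {"targets": [[0,0.6,0.03,0,0,0],[0,0.8,0,0,0,0],[0,0.7,0,0,0,0],[0,0.4,0,0,0,0],[0,0.2,0,0,0,0],[0,0,0,0,0,0],[0,0,0,0,0,0]]}}

```text
clock: 17.82
eef_pos: [634.6, -113.0, 39.1]
tool_rot: [-1.569, -0.0, -1.571]
force: [0.5, -0.6, -2.0]
width: 43.5
```

>>> {"method": "apply_moves", "body": {"targets": [[0,0.08,0,0,0,0],[0,0.08,0,0,0,0],[0,0.04,0,0,0,0],[0,0,0,0,0,0],[0,0,0,0,0,0]]}}

```text
clock: 18.45
eef_pos: [633.8, -112.9, 30.0]
tool_rot: [-1.571, -0.0, -1.571]
force: [-0.3, 0.2, -2.4]
width: 43.7
```

>>> {"method": "apply_moves", "body": {"targets": [[0,0.08,0,0,0,0],[0,0.06,0,0,0,0],[0,0.03,0,0,0,0],[0,0,0,0,0,0],[0,0,0,0,0,0]]}}

```text
clock: 19.08
eef_pos: [633.8, -112.8, 23.2]
tool_rot: [-1.571, -0.0, -1.571]
force: [-0.1, 1.5, -1.8]
width: 43.7
```

>>> {"method": "apply_moves", "body": {"targets": [[0,0.03,0,0,0,0],[0,0.03,0,0,0,0],[0,0,0,0,0,0],[0,0,0,0,0,0]]}}

```text
clock: 19.58
eef_pos: [633.7, -112.8, 20.8]
tool_rot: [-1.571, 0.0, -1.571]
force: [0.1, -0.7, -3.5]
width: 43.7
```

>>> {"method": "apply_moves", "body": {"targets": [[0,0.025,0,0,0,0],[0,0,0,0,0,0],[0,0,0,0,0,0]]}}

```text
clock: 19.95
eef_pos: [633.9, -112.8, 20.2]
tool_rot: [-1.57, 0.0, -1.571]
force: [-1.2, -0.5, 3.7]
width: 43.4
```

>>> {"method": "apply_moves", "body": {"targets": [[0,0.025,0,0,0,0],[0,0,0,0,0,0],[0,0,0,0,0,0]]}}

```text
clock: 20.32
eef_pos: [633.9, -112.9, 20.2]
tool_rot: [-1.57, 0.0, -1.571]
force: [-3.3, 1.6, 10.3]
width: 43.3
```

It's on the floor (10 N up, TCP 20.2 against 20 predicted). Releasing just wide enough for the bin.

>>> {"method": "apply_moves", "body": {"targets": [[0,-0.02,0,0,0,0],[0,0,0,0,0,0],[0,0,0,0,0,0],[0,0,0,0,0,0]], "jaw": 0.3}}

```text
clock: 20.82
eef_pos: [633.7, -112.8, 19.4]
tool_rot: [-1.571, -0.0, -1.571]
force: [-0.3, 0.7, 0.3]
width: 55.5
```

>>> {"method": "apply_moves", "body": {"targets": [[0,-0.2,0,0,0,0],[0,-0.4,0,0,0,0],[0,-0.7,0,0,0,0],[0,-1,0,0,0,0],[0,-1,0,0,0,0],[0,-1,-0.5,0,0,0],[0,0,-1,0,0,0],[0,0,-1,0,0,0],[0,0,-1,0,0,0],[0,0,0,0,0,0],[0,0,0,0,0,0],[0,0,0,0,0,0]]}}

```text
clock: 22.32
eef_pos: [495.1, -112.8, 192.0]
tool_rot: [-1.569, -0.0, -1.571]
force: [-0.3, 0.5, -0.5]
width: 55.4
```

Run:
```python
from h import *
to((632,-112,30))
s=get_image("side")[:,:,::-1];t=get_image("top")[:,:,::-1]
cv2.imwrite("pics/m8.png",np.hstack([crop(s,220,130,200,220,2),crop(t,200,150,230,137,2)[:274] if 0 else cv2.resize(t[150:290,200:430],(400,440*0+243)) if 0 else cv2.copyMakeBorder(cv2.resize(t[150:290,200:400],(400,280),interpolation=cv2.INTER_CUBIC),0,160,0,0,0)]))
```

```text
t 22.32 pos [ 495.1 -112.8  192. ] rot [-89.9  -0.  -90. ] F [-0.3  0.5 -0.5] w 55.4 shift units [-0.02  4.06  3.41] n 3
```

View pics/m8.png

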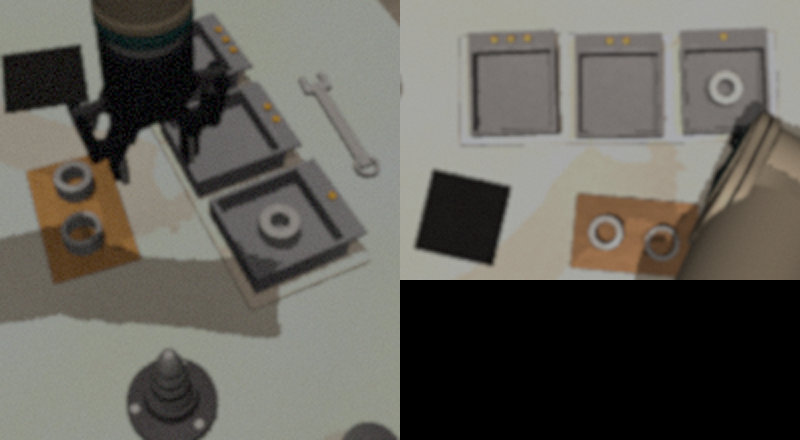

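The collar lies flat in the one-rivet bin (side px about (360,242)), the parked collars are still on the board, and the post is up. The gripper touches nothing.

```bash
python3 -c "
from cell import *
print(finish_job())"
```

```text
the job is handed in; nothing more can be done
None
```

I gauged the collar from the pad as size one (22 mm bore) and set it down flat in the one-rivet bin. I handed the job in at about 22 s; no verdict was reported.

- **Gauging:** The collar went straight onto the post and stopped with its underside at about 93 mm. The push then sank the post about 5 to 6 mm for about 0.5 s, judged by both force and travel. Contact force stayed around 8 to 10 N.
- **Bore:** In the first picture its hole is clearly the smallest of the three collars, which agrees with the stop.
- **Placing:** It was lowered slowly to the bin floor, touching at the predicted height with about 10 N, then released and cleared.
- **Last checks:** The final pictures show the collar flat near the middle of the bin and the post up. Both parked collars are on the cardboard and the wrench is in place; I did not recheck the jar and can. The gripper was free, with no force on it.
- **Disagreements:**
  - The camera put the post tip at about 114 mm, while the stop implies about 109 mm.
  - The gripper read 43.5 mm on the 46 mm collar.
  - The side camera sat about 2 mm off in y, so I relied on the top camera and touch.

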